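# Hold the surface probe on the thermometer check block

## Robot

A 6-joint arm with a two-finger parallel gripper is mounted at the origin on the work surface. World frame = base frame: x ahead of the robot, y to its left, z up, the work surface at z = 0. Lengths are in m, angles in rad, forces in N, time in s.
With the tool pointing down it reaches from about 0.325 to 0.9 m from the base axis. Payload 6.1 kg.
Tool frame: the origin (TCP) lies midway between the tips of the shut fingers; the grasp point (between the pads) lies 19 mm behind it; z points along the fingers, y is the line along which they close (so a half turn about z gives the same grasp; the last joint's range is limited). The gripper opens to 85 mm and grips with 20 to 120 N. Pads are 22 mm wide; open, the fingers measure 114 mm over their backs; the gripper's body (76 mm by 85 mm) begins 54 mm behind the grasp point. The pads swing forward as they close: fully open they stand 13 mm farther back than shut.
Start: joints at [1.04, 0.22, 1.526, -0, 1.395, -0.126], TCP at [0.246, 0.574, 0.231] pointing down, gripper open.
Joint ranges: [-2.98, 2.98], [-0.91, 2.08], [0.09, 2.57], [-1.24, 4.39], [0.2, 2.65], [-2.68, 2.68]. Speed limits (rad/s): [2.57, 2.57, 3.01, 3.14, 3.14, 3.14].

## Interface

Orientations are given as [roll, pitch, yaw] about the fixed x, y, z axes, in that order (R = Rz(yaw) Ry(pitch) Rx(roll)).
In Python, from plant import movep, move_l, set_joints, gripper_to, hold, inverse_kinematics, observe, get_image, get_calibration, Unreachable, job_done gives the robot as it stands. Calls block until the motion is done:
- movep(position, orientation): joint-space move of the TCP to a pose.
- move_l(position, feed=0.15, rotation=None, max_force=None): straight line of the TCP; rotation=None keeps the orientation; feed is the mean speed in m/s. With max_force (N) it stops when the force on the tool has changed by that much, and returns True; else False.
- set_joints(angles): joint-space move.
- gripper_to(opening, f_grip=None): finger opening in m; f_grip is the grip in N (None keeps the last); returns when the fingers have stopped.
- hold(seconds).
- inverse_kinematics(position, orientation): joint angles nearest the present ones, or None.
- observe(): the state.
- get_image(name): name is "scene" or "side" or "wrist"; returns (picture, depth): 420x560x3 uint8, red, green, blue; 420x560 float32, m along the optical axis (not along the pixel's ray), 0 where there is no reading.
- get_calibration(name): a dict with "intrinsics" (3x3 intrinsics, pixels), "world_from_camera" (4x4, takes a point from camera to world coordinates). Camera axes: x right, y down, z forward; pixel columns grow to the right and rows downward; lengths in m; the calibration is good to about 2 mm. A picture is of the moment at which its call begins: read the wrist's pose just before it. get_calibration takes no time and is no camera call; for the wrist camera it gives the pose at the moment of the call.
A pose or a line that the arm cannot do raises Unreachable and nothing moves.
- job_done(): hands the job in; it is judged then, once.
The state is a dict: "time_s": time; "q": joint angles; "joint_velocities": joint speeds; "joint_torque": joint torques, N m; "eef_pos": TCP position; "tcp_rot": TCP orientation; "ft_force": force on the tool from outside, world axes, zero at the start; "torque": the same for the moment, N m; "opening": finger opening in m; "grasp_force": force on a finger pad.
Only numpy, scipy, OpenCV 4.12 (cv2) and the standard library are available. Lean on these libraries where they do the work, as an engineer would, in place of code of your own. Each camera call takes 0.05 s, during which the arm holds its last target. There are 200 camera calls.

## Task

Check the grill thermometer before cooking: lift the loose cap off the sloping check block and stand it on the shelf, knob up. Then take the square-handled surface probe out of the caddy and hold its flat sprung foot inside the ring marked on the block's contact face, square to that sloping face, pressing lightly so the foot is pushed part of the way in but not to its stop. Finish while still holding it there, and leave everything else on the shelf alone.

Things in the scene. Friction and masses are not known exactly. Their poses are not given: they have to be found in the camera images.
- block: Fixed aluminium check block: 104 x 98 mm foot, sloping head 84 x 84 mm, out of which a round steel boss stands about 20 mm, its top covered by the cap at the start. Origin under the foot's centre, z up; its front (-x) is turned roughly to the robot.
- pad: The contact face: the boss's flat steel top, 44 mm across, at the start under the cap. Origin at its centre, 88 mm above the shelf; z points square out of the face, which slopes 0.35 rad (20 degrees), looking up and to the block's front. A thin dark ring on the face round the origin, 31 mm inside diameter, marks the spot.
- cap: Loose round grey plastic cap on the boss: 56 mm across, skirt 14 mm deep with 2 mm play round the boss, flat top 18 mm above its rim, on it a round knob 20 mm across and 28 mm tall. Origin at the centre of the open rim, z out through the knob. About 50 g. It pulls off along the face's z. The shelf midway between block and caddy is clear, with room for it.
- caddy: Fixed grey plastic caddy: a front tool deck 56 (x) x 150 (y) x 74 mm high with two upright 20 mm holes at y = +42 and -42 mm, and two closed flip-top bins, 57 mm high, behind (+x) it. Origin under the deck's centre, z up.
- probe: The surface probe, in either of the caddy's holes: square black handle 26 x 26 x 90 mm tall, resting on the deck by its lower end; under it a steel stem and sprung foot hang in the hole. Origin at the centre of the handle's lower end, z up along the handle, x and y square to its sides; the foot's face is 58 mm below the origin. About 100 g. Lift it straight up 65 mm to clear the hole.
- foot (a point): Centre of the lower face of the probe's round flat steel foot, 14 mm across, on the axis of the probe.
- plunger (a joint): How far the sprung foot is pushed into the probe, m: 0 fully out, 0.012 at its stop. The spring gives about 0.8 N at 0 and 5.6 N at the stop (400 N/m).
- needle: Another thermometer, not to be used, in the other hole of the caddy: a round black handle 25 mm across and 81 mm tall with a 34 mm wide round top; thin needle below. Origin at the handle's lower end.
- spatula: Wooden-handled spatula lying along y at the far side, 300 mm long. Bystander.
- brush: Silicone brush lying at the far side, 200 mm long. Bystander.
- shaker: Small glass spice shaker, 44 mm across and 85 mm tall, standing beyond the gap between block and caddy. Origin under its centre. Bystander.
- bowl: Small steel bowl, 110 mm across, left side. Bystander.
- hardcase: Closed black hard case, 70 x 210 x 33 mm, right side. Bystander.
- oil: Green oil bottle, 60 mm across and 200 mm tall, standing upright at the left. Bystander.
There are look-alikes about, which are no part of the job. What is shaped like the probe but yellow is not meant.

How it is judged:
By the outcome, as a careful person would: the job done as asked, in the order asked, and still so for the second after the job is handed in, while the arm keeps its last pose, push and grip.
It also fails if it takes over 61 s, if anything falls off the work surface, if the arm or the gripper's body presses on something with over 40 N, if the wrist force passes 120 N, or if a joint passes its speed limit or range.

## Working session

There is one attempt and no reset: what is moved stays moved. The work goes in short steps, each a Python script; the robot and the scene stay as the last script left them, time stands still between calls to the robot, and variables do not carry over. Pictures are saved under pics/ and viewed, at most 10 in all, crops included, and the job is handed in when it is done.

```bash
mkdir -p pics; ls; cat > h.py <<'E'
import numpy as np, cv2
from plant import *
def shot(name):
    C=get_calibration(name); im,d=get_image(name); return im,d,np.array(C["intrinsics"]),np.array(C["world_from_camera"])
def cloud(d,K,T):
    v,u=np.mgrid[:d.shape[0],:d.shape[1]]
    p=np.stack([(u-K[0,2])/K[0,0]*d,(v-K[1,2])/K[1,1]*d,d],-1)
    P=p@T[:3,:3].T+T[:3,3]; P[d==0]=np.nan; return P
E
python3 - <<'E'
from h import *
for n in("scene","side"):
    im,d,K,T=shot(n); cv2.imwrite(f"pics/{n}0.png",im[...,::-1]); np.savez(f"{n}0.npz",im=im,d=d,K=K,T=T)
    print(n,T.round(3).tolist(),K[0,0],(d>0).mean())
print(observe()["time_s"])
E
```

```text
pics
scene [[-0.093, 0.532, -0.841, 1.571], [0.995, 0.027, -0.092, 0.078], [-0.026, -0.846, -0.532, 0.685], [0.0, 0.0, 0.0, 1.0]] 421.9630283937616 0.9958886054421768
side [[0.854, -0.295, 0.428, 0.029], [-0.52, -0.497, 0.695, -0.954], [0.008, -0.816, -0.577, 0.848], [0.0, 0.0, 0.0, 1.0]] 448.0334781053534 0.9958460884353741
0.1
```

View pics/scene0.png

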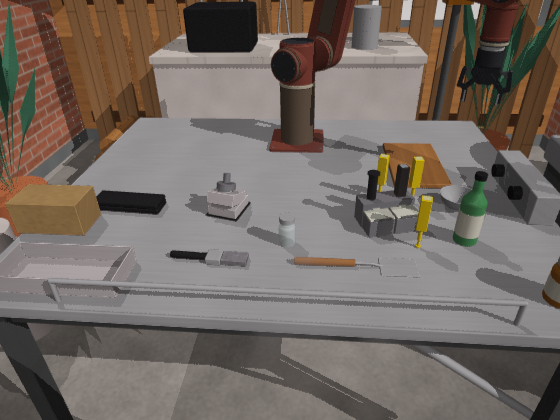

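View pics/side0.png

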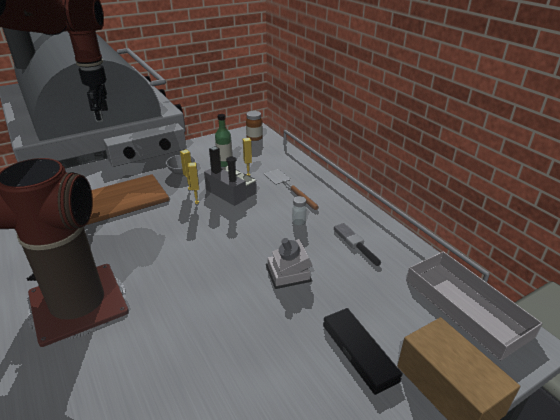

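Seen so far. In scene, the cap on the block is at (228,185). The black handles in the caddy are at (373,185) and (402,180). The yellow look-alikes at (383,170), (418,172) and (424,215) are not wanted. The black handle at (373,185) has a wider top, so it is probably the needle, and (402,180) is probably the probe. A close crop will settle it.

```bash
python3 - <<'E'
from h import *
z={n:np.load(n+"0.npz") for n in("scene","side")}
a=cv2.resize(z["scene"]["im"][145:245,340:440],(400,400),interpolation=cv2.INTER_CUBIC)
b=cv2.resize(z["side"]["im"][130:230,175:275],(400,400),interpolation=cv2.INTER_CUBIC)
cv2.imwrite("pics/crop.png",np.hstack([a,b])[...,::-1])
for n,boxes in {"scene":{"caddy":(355,150,420,237),"block":(203,170,255,222)},"side":{"caddy":(203,145,260,203),"block":(262,235,315,285)}}.items():
    P=cloud(z[n]["d"],z[n]["K"],z[n]["T"]); im=z[n]["im"].astype(int)
    for k,(u0,v0,u1,v1) in boxes.items():
        p=P[v0:v1,u0:u1].reshape(-1,3); c=im[v0:v1,u0:u1].reshape(-1,3)
        if k=="caddy":
            ok=(c.max(1)<75)&(p[:,2]>.095)&(p[:,2]<.2); q=p[ok]
            g=cv2.kmeans(q[:,:2].astype(np.float32),2,None,(3,50,1e-5),5,0)[1].ravel()
            for i in(0,1):
                w=q[g==i]; print(n,"handle",len(w),np.median(w,0).round(3),w.min(0).round(3),w.max(0).round(3))
            for lo,hi in((.05,.062),(.068,.08)):
                w=p[(p[:,2]>lo)&(p[:,2]<hi)]; r=cv2.minAreaRect(w[:,:2].astype(np.float32)*1000); print(" lev",lo,len(w),r)
        else:
            for lo,hi in((.01,.03),(.03,.06),(.06,.09),(.09,.105),(.105,.145)):
                w=p[(p[:,2]>lo)&(p[:,2]<hi)]
                if len(w)>3: print(n,"block",lo,len(w),np.median(w,0).round(3),cv2.minAreaRect(w[:,:2].astype(np.float32)*1000))
E
```

```text
scene handle 290 [0.541 0.31  0.131] [0.52  0.298 0.095] [0.549 0.329 0.164]
scene handle 227 [0.562 0.231 0.133] [0.538 0.217 0.095] [0.573 0.246 0.157]
 lev 0.05 798 ((549.8963012695312, 279.14031982421875), (170.95504760742188, 239.39614868164062), 79.60306549072266)
 lev 0.068 626 ((547.62548828125, 277.727294921875), (169.79885864257812, 244.19810485839844), 79.42243194580078)
scene block 0.01 239 [ 0.561 -0.168  0.02 ] ((546.5201416015625, -163.71798706054688), (65.38438415527344, 126.7911148071289), 31.322429656982422)
scene block 0.03 351 [ 0.558 -0.166  0.043] ((524.6798706054688, -180.97430419921875), (92.1067123413086, 98.4727554321289), 76.260009765625)
scene block 0.06 413 [ 0.554 -0.178  0.074] ((532.7069702148438, -182.19683837890625), (84.41226196289062, 78.25209045410156), 75.24879455566406)
scene block 0.09 106 [ 0.535 -0.18   0.096] ((530.7105712890625, -181.50274658203125), (53.07057571411133, 36.001338958740234), 75.28124237060547)
scene block 0.105 45 [ 0.517 -0.176  0.113] ((514.7252197265625, -174.94825744628906), (18.56842803955078, 21.05394172668457), 26.599
[... 418 characters left out ...]
[ 0.495 -0.22   0.02 ] ((492.5808410644531, -198.8165283203125), (68.0309066772461, 126.8095703125), 33.526031494140625)
side block 0.03 564 [ 0.493 -0.208  0.043] ((518.6946411132812, -183.54486083984375), (92.8709487915039, 98.06169128417969), 76.05963897705078)
side block 0.06 445 [ 0.521 -0.206  0.077] ((526.1487426757812, -187.23696899414062), (86.68511199951172, 71.95775604248047), 79.87242126464844)
side block 0.09 145 [ 0.525 -0.191  0.096] ((523.8211059570312, -188.3882293701172), (55.30096435546875, 37.80222702026367), 36.08762741088867)
side block 0.105 63 [ 0.509 -0.184  0.116] ((509.95660400390625, -179.79727172851562), (18.79161834716797, 22.351539611816406), 44.97713851928711)
```

View pics/crop.png

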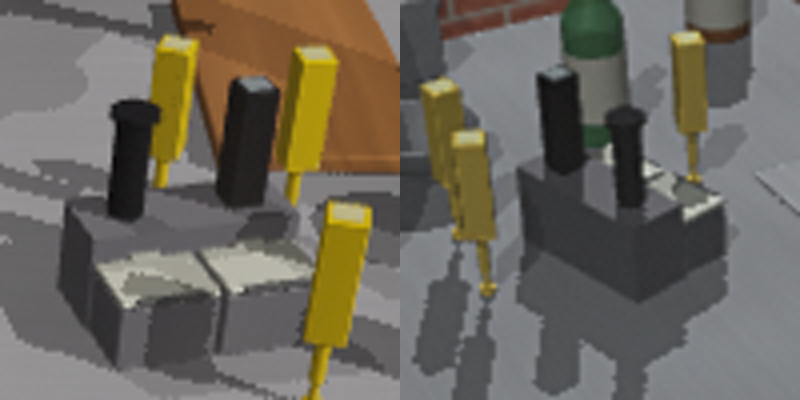

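The crop settles it: the square-topped handle at scene (402,180), about (0.53, 0.307), is the probe. The round one with the wide top at (373,185) is the needle. Next come close wrist views of both stations, plus the positions of nearby obstacles.

```bash
cat >> h.py <<'E'
from scipy.spatial.transform import Rotation as R
def tool(n,yaw):
    """tool z = -n, tool y = horizontal-ish direction at angle yaw"""
    z=-np.array(n)/np.linalg.norm(n); y=np.array([np.cos(yaw),np.sin(yaw),0]); y-=z*(y@z); y/=np.linalg.norm(y)
    return R.from_matrix(np.c_[np.cross(y,z),y,z]).as_euler("xyz")
E
python3 - <<'E'
from h import *
for n in("scene","side"):
    z=np.load(n+"0.npz"); P=cloud(z["d"],z["K"],z["T"]); c=cv2.cvtColor(z["im"],cv2.COLOR_RGB2HSV)
    m=((c[...,0]>20)&(c[...,0]<34)&(c[...,1]>150)&(c[...,2]>60)).astype(np.uint8)
    k,l,s,_=cv2.connectedComponentsWithStats(m)
    for i in range(1,k):
        if s[i,4]>40:
            w=P[l==i]; print(n,"yellow",s[i].tolist(),np.nanmedian(w,0).round(3),np.nanmin(w,0).round(3),np.nanmax(w,0).round(3))
P=cloud(*[np.load("scene0.npz")[k] for k in "dKT"])
w=P[212:248,278:297].reshape(-1,3); w=w[w[:,2]>.02]; print("shaker",np.median(w,0),w.min(0),w.max(0))
o=observe(); print(o["eef_pos"],o["tcp_rot"])
yb=-.245; n=np.array([-np.sin(.35)*np.cos(yb),-np.sin(.35)*np.sin(yb),np.cos(.35)])
for nm,p,nn,yaws in (("viewcad",[.50,.28,.33],[0,0,1],(0,.28,1.57,1.85,-1.57,3.1)),("viewblk",np.array([.527,-.184,.088])+.2*n,n,(yb+1.57,yb-1.57)),("cap",np.array([.527,-.184,.088])+.007*n,n,(yb+1.57,yb-1.57)),("press",np.array([.527,-.184,.088])+.1*n,n,(yb+1.57,yb-1.57,yb,yb+3.14)),("probe",[.532,.307,.116],[0,0,1],(.28,1.85,-1.3,3.4)),("place",[.53,.045,.022],[0,0,1],(yb+1.57,yb-1.57))):
    for y in yaws:
        q=inverse_kinematics(list(p),list(tool(nn,y))); print(nm,y,None if q is None else np.round(q,2))
E
```

```text
scene yellow [377, 154, 13, 38, 282] [0.446 0.274 0.108] [0.168 0.243 0.004] [0.568 0.339 0.154]
scene yellow [409, 157, 16, 39, 348] [0.459 0.367 0.102] [0.193 0.356 0.018] [0.466 0.456 0.148]
scene yellow [415, 195, 18, 53, 438] [0.68  0.345 0.099] [ 0.608  0.332 -0.001] [0.688 0.372 0.147]
side yellow [181, 152, 17, 46, 301] [0.437 0.353 0.111] [ 0.419  0.254 -0.001] [0.459 0.378 0.15 ]
shaker [0.68854617 0.00782867 0.05908298] [ 0.65555084 -0.01312675  0.0201819 ] [0.69736022 0.02719625 0.08707326]
[0.24586504 0.57402314 0.23033028] [-3.13987418e+00 -2.16111657e-04  2.73683468e+00]
viewcad 0 [ 0.37  0.05  1.53 -0.    1.56  0.37]
viewcad 0.28 [ 0.37  0.05  1.53 -0.    1.56  0.09]
viewcad 1.57 [ 0.37  0.05  1.53  0.    1.56 -1.2 ]
viewcad 1.85 [ 0.37  0.05  1.53 -0.    1.56 -1.48]
viewcad -1.57 [ 0.37  0.05  1.53 -0.    1.56  1.94]
viewcad 3.1 None
viewblk 1.3250000000000002 [-0.59 -0.44  2.08  0.13  1.17 -1.95]
viewblk -1.815 [-0.59 -0.44  2.08  0.13  1.17  1.19]
cap 1.3250000000000002 [-0.54 -0.04  2.12  0.15  0.73 -1.96]
cap -1.815 [-0.54 -0.04  2.12  0.15  0.73  1.18]
press 1.3250000000000002 [-0.56 -0.26  2.13  0.13  0.94 -1.95]
press -1.815 [-0.56 -0.26  2.13  0.13  0.94  1.19]
press -0.245 [-0.56 -0.26  2.13  0.13  0.94 -0.38]
press 2.895 None
probe 0.28 [ 0.4   0.3   1.66 -0.    1.19  0.12]
probe 1.85 [ 0.4   0.3   1.66 -0.    1.19 -1.45]
probe -1.3 [ 0.4   0.3   1.66 -0.    1.19  1.7 ]
probe 3.4 None
place 1.3250000000000002 [-0.06  0.26  1.92  0.    0.97 -1.39]
place -1.815 [-0.06  0.26  1.92 -0.    0.97  1.75]
```

```bash
python3 - <<'E'
from h import *
ims=[]
movep([.50,.29,.34],list(tool([0,0,1],-1.3)))
im,d,K,T=shot("wrist"); np.savez("w_cad.npz",im=im,d=d,K=K,T=T); ims.append(im); print(T.round(3).tolist(),K[0,0])
yb=-.245; n=np.array([-np.sin(.35)*np.cos(yb),-np.sin(.35)*np.sin(yb),np.cos(.35)])
movep(list(np.array([.527,-.184,.088])+.2*n),list(tool(n,yb-1.57)))
im,d,K,T=shot("wrist"); np.savez("w_blk.npz",im=im,d=d,K=K,T=T); ims.append(im); print(T.round(3).tolist())
cv2.imwrite("pics/w1.png",cv2.resize(np.hstack(ims),(800,300))[...,::-1]); print(observe()["time_s"])
E
```

```text
[[0.27, -0.92, -0.286, 0.573], [-0.963, -0.257, -0.081, 0.311], [0.001, 0.297, -0.955, 0.482], [0.0, 0.0, 0.0, 1.0]] 327.0613584726462
[[-0.24, -0.97, 0.048, 0.483], [-0.971, 0.24, -0.013, -0.172], [0.001, -0.05, -0.999, 0.436], [0.0, 0.0, 0.0, 1.0]]
3.4833
```

View pics/w1.png

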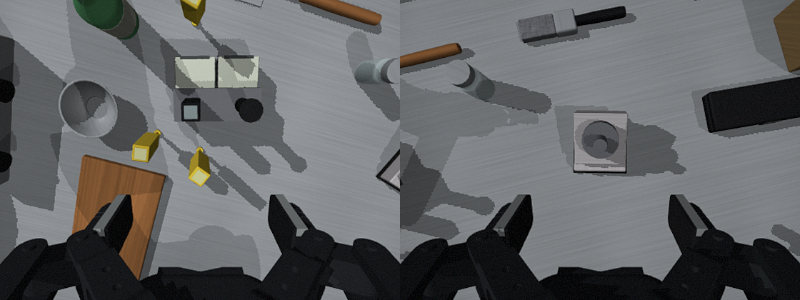

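In the wrist views, the probe's grey square top is at about (190,105), the needle at (250,110), and the capped block at (600,140). Now I'll measure them.

```bash
python3 - <<'E'
from h import *
def ray(uv,K,T,z):
    uv=np.atleast_2d(uv).astype(float); r=np.c_[(uv-K[:2,2])/[K[0,0],K[1,1]],np.ones(len(uv))]@T[:3,:3].T
    return T[:3,3]+r*((z-T[2,3])/r[:,2])[:,None]
z=np.load("w_cad.npz"); im,d,K,T=[z[k] for k in("im","d","K","T")]; P=cloud(d,K,T)
m=(np.abs(P[...,0]-.532)<.03)&(np.abs(P[...,1]-.307)<.03)&(P[...,2]>.157)
v,u=np.where(m); X=ray(np.c_[u,v],K,T,.164); 
r=cv2.minAreaRect(X[:,:2].astype(np.float32)*1000); print("probe top",len(u),P[m].mean(0).round(4),X.mean(0).round(4),r, "z",np.percentile(P[m][:,2],[5,50,95]))
m=(np.abs(P[...,0]-.556)<.03)&(np.abs(P[...,1]-.228)<.03)&(P[...,2]>.148); print("needle",P[m].mean(0).round(4))
m=(np.abs(P[...,0]-.55)<.12)&(np.abs(P[...,1]-.27)<.11)&(P[...,2]>.069)&(P[...,2]<.078); print("deck",cv2.minAreaRect(P[m][:,:2].astype(np.float32)*1000),m.sum())
z=np.load("w_blk.npz"); im,d,K,T=[z[k] for k in("im","d","K","T")]; P=cloud(d,K,T); np.seterr(all="ignore")
def rect(P,lo,hi):
    m=(np.abs(P[...,0]-.527)<.08)&(np.abs(P[...,1]+.184)<.08)&(P[...,2]>lo)&(P[...,2]<hi); return m
m=rect(P,.008,.2); r=cv2.minAreaRect(P[m][:,:2].astype(np.float32)*1000); print("block all",r)
yb=np.deg2rad(r[2]); yb=(yb+np.pi/4)%(np.pi/2)-np.pi/4; print("yaw",yb)
m=rect(P,.04,.2); print("block>.04",cv2.minAreaRect(P[m][:,:2].astype(np.float32)*1000))
n=np.array([-np.sin(.35)*np.cos(yb),-np.sin(.35)*np.sin(yb),np.cos(.35)])
c=np.array([.527,-.184,.088]); h=(P-c)@n; ex=np.array([np.cos(yb)*np.cos(.35),np.sin(yb)*np.cos(.35),np.sin(.35)]); ey=np.array([-np.sin(yb),np.cos(yb),0])
a=(P-c)@ex; b=(P-c)@ey; near=np.hypot(a,b)<.06
print(np.histogram(h[near],bins=np.arange(-.06,.05,.004)))
for nm,lo,hi in(("head",-.03,-.016),("cap",-.003,.01),("knob",.026,.04)):
    k=near&(h>lo)&(h<hi); q=np.c_[a[k],b[k]].astype(np.float32)*1000
    (cx,cy),rad=cv2.minEnclosingCircle(q); w=P[k]; s=np.linalg.svd(w-w.mean(0),full_matrices=False)[2][2]; s*=np.sign(s[2])
    print(nm,k.sum(),"mean ab",q.mean(0),"circ",(cx,cy),rad,"h",np.median(h[k]),"normal",s.round(3),cv2.minAreaRect(q))
print("n",n.round(3))
E
```

```text
probe top 12194 [0.5111 0.3057 0.4065] [0.2546 0.2814 0.164 ] ((314.83453369140625, 319.693359375), (372.8359069824219, 295.3518371582031), 35.75551223754883) z [0.16442425 0.42131542 0.43103003]
needle [0.5339 0.2326 0.3579]
deck ((547.4226684570312, 281.88824462890625), (178.8346710205078, 234.40328979492188), 84.95466613769531) 3966
block all ((521.1912841796875, -181.36288452148438), (89.22638702392578, 101.4694595336914), 76.13996124267578)
yaw -0.24190331076933091
block>.04 ((526.919921875, -183.39642333984375), (84.06854248046875, 89.25473022460938), 75.35301971435547)
(array([   0,    0,   13,   28,   31,   34,   30,   38,   29,   82, 2917,
          9,   16,   23,   29,   28, 1578,  116,   17,   17,   17,   15,
         19,  298,   15,    0,    0]), array([-6.00000000e-02, -5.60000000e-02, -5.20000000e-02, -4.80000000e-02,
       -4.40000000e-02, -4.00000000e-02, -3.60000000e-02, -3.20000000e-02,
       -2.80000000e-02, -2.40000000e-02, -2.00000000e-02, -1.60000000e-02,
       -1.20000000e-02, -8.00000000e-03, -4.00000000e-03,  5.55111512e-17,
        4.00000000e-03,  8.0000
[... 311 characters left out ...]
018099454735878814 normal [-0.323  0.086  0.942] ((-13.19973373413086, 0.6488685607910156), (84.07793426513672, 84.62830352783203), 89.30826568603516)
cap 1738 mean ab [-6.2052298   0.64403415] circ (-8.922928810119629, 0.7085670232772827) 28.0402889251709 h 0.006836780961661233 normal [-0.316  0.087  0.945] ((-8.714822769165039, 0.5814018249511719), (55.63867950439453, 54.289215087890625), 0.11346818506717682)
knob 345 mean ab [-7.8462834  0.8093901] circ (-8.731653213500977, 0.9580539464950562) 9.984419822692871 h 0.034605195221586414 normal [-0.183  0.027  0.983] ((-8.656996726989746, 0.8214149475097656), (19.08775520324707, 19.28748321533203), 10.594609260559082)
n [-0.333  0.082  0.939]
```

```bash
cat >> h.py <<'E'
yb=-.242
n=np.array([-np.sin(.35)*np.cos(yb),-np.sin(.35)*np.sin(yb),np.cos(.35)])
ex=np.array([np.cos(yb)*np.cos(.35),np.sin(yb)*np.cos(.35),np.sin(.35)]); ey=np.array([-np.sin(yb),np.cos(yb),0])
c0=np.array([.527,-.184,.088])
E
python3 - <<'E'
from h import *
o=list(tool(n,yb-np.pi/2)); k=c0-.0087*ex+.0008*ey
gripper_to(.05,40)
movep(list(k+.06*n),o)
print("hit",move_l(list(k+.0105*n),.08,max_force=8))
gripper_to(.0,40); s=observe(); print(s["opening"],s["grasp_force"],np.round(s["ft_force"],2),s["eef_pos"],k+.0105*n)
move_l(list(k+.06*n),.08); s=observe(); print(s["opening"],s["grasp_force"],np.round(s["ft_force"],2))
move_l([.50,-.10,.20],.2)
v=list(tool([0,0,1],yb-np.pi/2))
movep([.53,.045,.07],v)
im,d,K,T=shot("side"); cv2.imwrite("pics/s2.png",cv2.resize(im[150:300,200:400],(800,600))[...,::-1])
print(observe()["time_s"],observe()["opening"])
E
```

```text
hit False
0.018434540722291115 38.9810711145401 [-4.12  1.84  6.15] [ 0.5161017  -0.18063696  0.09571435] [ 0.5157618  -0.18040198  0.0948802 ]
0.01837594160009411 39.04454469680786 [-0.45  0.21 -1.32]
7.9417 0.018478042262265435
```

View pics/s2.png

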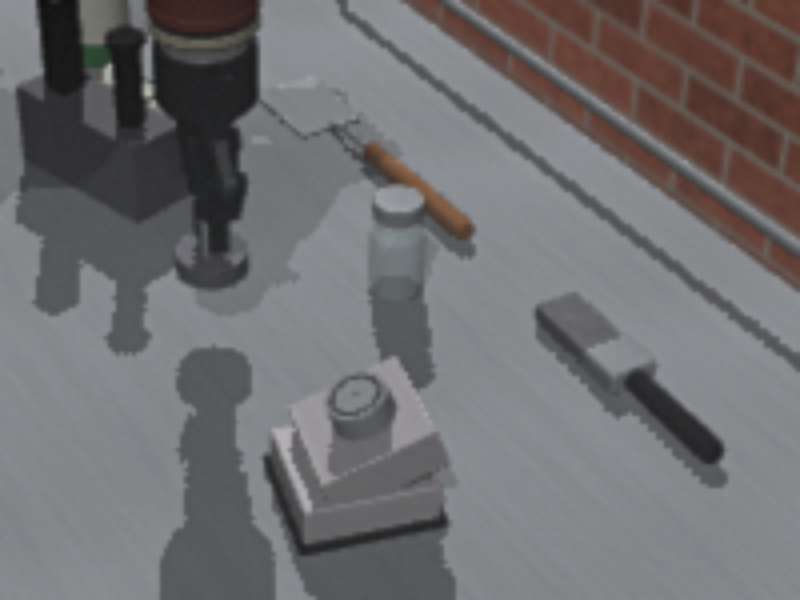

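The picture shows the cap level in the gripper, and the boss with its ring bare on the block at (355,395). Next I'll set the cap down, then measure the pad and the probe.

```bash
python3 - <<'E'
from h import *
print("touch",move_l([.53,.045,.014],.03,max_force=3), observe()["eef_pos"][2])
gripper_to(.055); p=observe()["eef_pos"]; move_l([p[0],p[1],.14],.15)
movep(list(c0+.19*n-.04*ex),list(tool(n,yb-np.pi/2)))
im,d,K,T=shot("wrist"); np.savez("w_pad.npz",im=im,d=d,K=K,T=T)
P=cloud(d,K,T); h=(P-c0)@n; a=(P-c0)@ex; b=(P-c0)@ey; near=np.hypot(a+.007,b)<.035
k=near&(h>-.006)&(h<.01); q=np.c_[a[k],b[k]].astype(np.float32)*1000
w=P[k]; s=np.linalg.svd(w-w.mean(0),full_matrices=False)[2][2]
print("pad",k.sum(),q.mean(0),cv2.minEnclosingCircle(q),np.median(h[k])*1000,(s*np.sign(s[2])).round(3),n.round(3))
# ring: dark pixels within pad
g=cv2.cvtColor(im,cv2.COLOR_RGB2GRAY); q0=q.mean(0); r=np.hypot(a*1000-q0[0],b*1000-q0[1])
kk=k&(r<20); t=np.median(g[kk]); m=kk&(g<.7*t); 
x=np.c_[a[m],b[m]].astype(np.float32)*1000; print("ring",m.sum(),x.mean(0),cv2.fitEllipse(x) if len(x)>5 else "", cv2.minEnclosingCircle(x) if len(x) else "")
v,u=np.where(k); u0,v0=int(u.mean()),int(v.mean())
A=cv2.resize(im[v0-40:v0+40,u0-40:u0+40],(400,400),interpolation=cv2.INTER_CUBIC)
movep([.45,.29,.30],list(tool([0,0,1],-1.3)))
im,d,K,T=shot("wrist"); np.savez("w_cad.npz",im=im,d=d,K=K,T=T); P=cloud(d,K,T)
m=(np.abs(P[...,0]-.532)<.03)&(np.abs(P[...,1]-.307)<.03)&(P[...,2]>.16)&(P[...,2]<.17)
print("probe top",m.sum(),P[m].mean(0),cv2.minAreaRect(P[m][:,:2].astype(np.float32)*1000))
m2=(np.abs(P[...,0]-.556)<.03)&(np.abs(P[...,1]-.228)<.03)&(P[...,2]>.148)&(P[...,2]<.162); print("needle",P[m2].mean(0))
m3=(np.abs(P[...,0]-.49)<.07)&(np.abs(P[...,1]-.30)<.11)&(P[...,2]>.1)&(P[...,2]<.2)&~m&~m2
import itertools
kk,l,s,_=cv2.connectedComponentsWithStats(m3.astype(np.uint8))
for i in range(1,kk):
    if s[i,4]>60: w=P[l==i]; print("obst",s[i].tolist(),w.min(0).round(3),w.max(0).round(3))
v,u=np.where(m); u0,v0=int(u.mean()),int(v.mean())
B=cv2.resize(im[max(0,v0-70):v0+70,u0-70:u0+70],(400,400)); cv2.imwrite("pics/w3.png",np.hstack([A,B])[...,::-1])
print(observe()["time_s"])
E
```

```text
touch True 0.021746320407741493
pad 1530 [-8.370523   0.7050134] ((-8.97390079498291, 0.6749396920204163), 22.022920608520508) 2.9833689345244307 [-0.326  0.085  0.941] [-0.333  0.082  0.939]
ring 257 [-8.777982   1.1337596] ((-9.108267784118652, 1.0816164016723633), (33.30734634399414, 33.39665603637695), 74.8399658203125) ((-9.233351707458496, 1.1379019021987915), 17.938634872436523)
probe top 1056 [0.52976455 0.31269304 0.163643  ] ((529.44189453125, 312.6982421875), (25.468984603881836, 25.323633193969727), 15.7579984664917)
needle [0.55318699 0.23251965 0.15450135]
obst [352, 93, 10, 24, 138] [0.541 0.232 0.1  ] [0.56  0.244 0.13 ]
obst [181, 156, 39, 38, 1192] [0.433 0.355 0.1  ] [0.462 0.383 0.15 ]
obst [274, 188, 36, 46, 1070] [0.42  0.258 0.1  ] [0.452 0.29  0.15 ]
13.5167
```

View pics/w3.png

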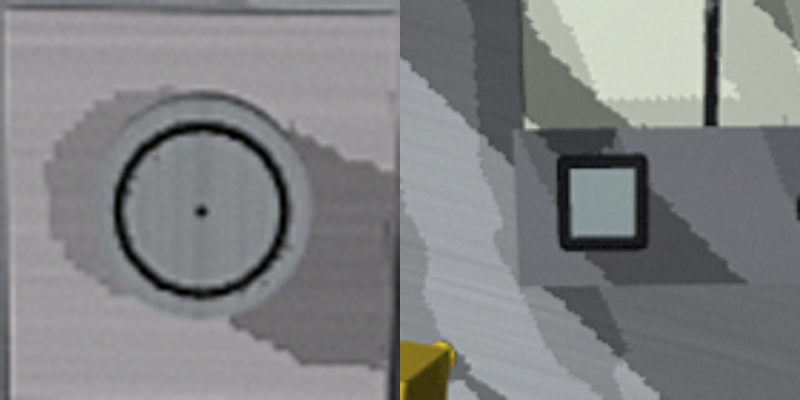

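The left half shows the ring centred on the bare boss, and the right half shows the probe's square top standing free in its hole. Next: grasp the probe, lift it, and carry it to above the pad.

```bash
python3 - <<'E'
from h import *
o=list(tool([0,0,1],.275-np.pi/2)); x,y=.5295,.3127
gripper_to(.055,60)
movep([x,y,.24],o)
print("hit",move_l([x,y,.116],.1,max_force=8))
gripper_to(0,60); s=observe(); zg=s["eef_pos"][2]; print(s["opening"],s["grasp_force"],np.round(s["ft_force"],2),s["eef_pos"])
move_l([x,y,.20],.1); move_l([x,y,.30],.15)
s=observe(); print(s["opening"],np.round(s["ft_force"],2))
v=list(tool([0,0,1],yb-np.pi/2)); D=zg-.016; print("D",D); open("D","w").write(str(D))
movep([.47,.06,.32],v)
pad=c0-.0091*ex+.001*ey+.003*n
movep(list(pad+(D+.04)*n),list(tool(n,yb-np.pi/2)))
hold(.3); s=observe(); print(s["eef_pos"],np.round(s["ft_force"],2),s["opening"],s["time_s"])
im,d,K,T=shot("side"); np.savez("s4.npz",im=im,d=d,K=K,T=T); im2,d2,K2,T2=shot("scene"); np.savez("c4.npz",im=im2,d=d2,K=K2,T=T2)
f=pad+.04*n
out=[]
for I,K_,T_ in((im,K,T),(im2,K2,T2)):
    pc=np.linalg.inv(T_)@np.r_[f,1]; u,v_=(K_@(pc[:3]/pc[2]))[:2]; print("foot predicted px",u,v_); u,v_=int(u),int(v_)
    out.append(cv2.resize(I[v_-60:v_+40,u-50:u+50],(400,400),interpolation=cv2.INTER_CUBIC))
cv2.imwrite("pics/p4.png",np.hstack(out)[...,::-1])
E
```

```text
hit False
0.02516333829206555 59.180341958999634 [0.7  0.24 3.94] [0.53000377 0.31288034 0.11674728]
0.025454673939525555 [-0.24 -0.36 -1.29]
D 0.10074727836168589
[ 0.47170098 -0.16845368  0.22036933] [ 0.35  0.5  -1.54] 0.025458805393895844 20.0917
foot predicted px 283.38261643568586 238.3930024865122
foot predicted px 226.51871145627868 170.23609608548074
```

View pics/p4.png

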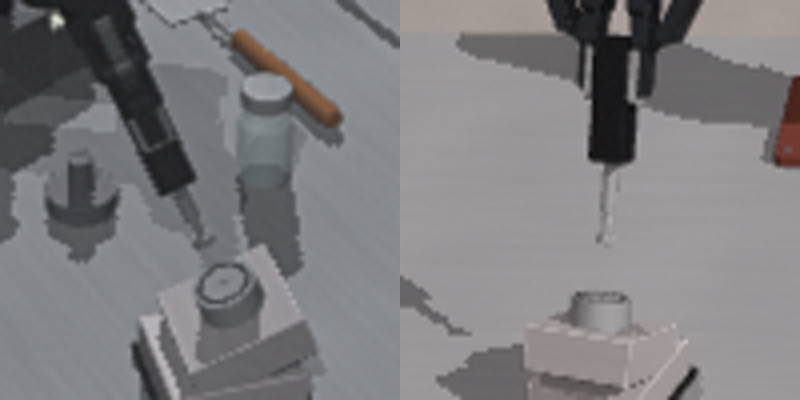

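Both views show the foot at (203,240) and (604,240), within a pixel of the prediction. The cap is standing knob up at (80,190). Now the press.

```bash
python3 - <<'E'
from h import *
D=float(open("D").read()); pad=c0-.0091*ex+.001*ey+.003*n
f0=np.array(observe()["ft_force"]); e0=np.array(observe()["eef_pos"])
F=lambda:((np.array(observe()["ft_force"])-f0)@n)
ht=lambda:(np.array(observe()["eef_pos"])-pad)@n-D
move_l(list(pad+(D+.006)*n),.06); hold(.2); print("pre",F(),ht())
for h in(.004,.002,0,-.002,-.004,-.006,-.008):
    move_l(list(pad+(D+h)*n),.03); hold(.15); f=F(); print(h,round(ht()*1e3,2),round(f,2))
    if f>2.9: break
hold(.5); s=observe(); print("F",F(),s["opening"],s["time_s"],(np.array(s["eef_pos"])-pad-D*n)@np.c_[ex,ey]*1000)
im,d,K,T=shot("side"); a=cv2.resize(im[180:280,230:330],(400,400),interpolation=cv2.INTER_CUBIC)
im,d,K,T=shot("scene"); b=cv2.resize(im[130:230,177:277],(400,400),interpolation=cv2.INTER_CUBIC)
cv2.imwrite("pics/f5.png",np.hstack([a,b])[...,::-1])
E
```

```text
pre -0.18387295070210527 0.006446958566521166
0.004 4.03 0.5
0.002 1.97 0.58
0 0.13 1.19
-0.002 -1.9 1.42
-0.004 -3.91 2.03
-0.006 -5.9 3.01
F 3.6703076747966215 0.025064624847861088 24.0083 [ 0.06140854 -0.00571433]
```

View pics/f5.png

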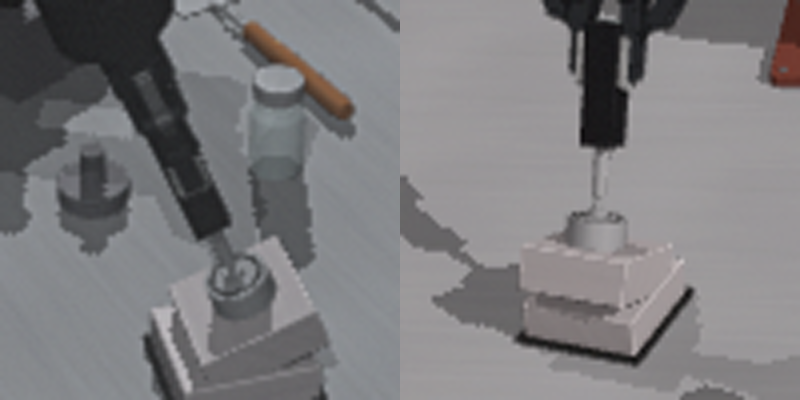

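The foot sits inside the ring at (235,275). The force is about 3.0–3.7 N, which puts the plunger about half way in, clear of its stop. Handing in.

```bash
python3 -c "
from plant import *
print(job_done())"
```

```text
the job is handed in; nothing more can be done
None
```

I handed the job in at about 24 s of the 61 s allowed: the cap stands knob up on the shelf, and the arm is holding the square-handled probe's foot inside the ring, square to the face, at about 3–3.7 N (roughly half its travel).

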